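Open the lift-and-slide hatch of the desk power console and press the reset button

ROBOT

A 7-joint arm with a two-finger parallel gripper is mounted at the origin on the work surface. World frame = base frame: x ahead of the robot, y to its left, z up, the work surface at z = 0. Lengths are in m, angles in rad, forces in N, time in s.
With the tool pointing down it reaches from about 0.35 to 0.9 m from the base axis. Payload 8.1 kg.
Tool frame: the origin (TCP) lies at the very end of the fingers, on their centre line; the grasp point (between the pads) lies 19 mm behind it; z points along the fingers, y is the line along which they close (so a half turn about z gives the same grasp; the last joint's range is limited). The gripper opens to 92 mm and grips with 3 to 60 N. Pads are 19 mm wide; open, the fingers measure 130 mm over their backs; the gripper's body (75 mm by 190 mm) begins 47 mm behind the grasp point.
Start: joints at [-1.364, 0.434, 0.025, 1.573, -0.012, 1.134, -0.075], TCP at [0.191, 0.595, 0.227] pointing down, gripper open.
Joint ranges: [-2.62, 2.62], [-0.44, 2.09], [-1.27, 1.32], [0.08, 2.57], [-1.32, 4.46], [0.12, 2], [-2.74, 2.74]. Speed limits (rad/s): [2.22, 2.22, 3.01, 3.01, 3.14, 3.14, 3.14].

INTERFACE

Orientations are given as a rotation vector (axis times angle).
In Python, from cell import arm gives the robot as it stands.
- The arm moves only by the tool drive_tool, never from a script. Its argument "targets" is a list of rows, each a list of 7 numbers: the turn, a rotation vector about the world's x, y, z in units of 5 degrees (1.0 is 5 degrees), then the shift along the world's x, y, z in units of 40 mm (1.0 is 40 mm), then the opening, from 0 (shut) to 1 (fully open). In form: [[wx, wy, wz, dx, dy, dz, fingers], ...]. A call has 1 to 5 rows; each row is the pose to reach, as a shift and turn from the pose commanded when the call began; what a row does not reach only later rows make up. A row lasts 1/10 s, in which the tool goes at most 50 mm and 8.59 degrees, less where a joint would pass 70% of its speed; a pose out of reach is approached as far as the arm can. A call with a gripper value outside its range is refused whole. The fingers move at their own pace and stop on an object; "force" is the grip in N (left out, the last holds). Time passes only in rows, so rows that repeat a pose let the fingers close. It gives the time, the measured TCP pose, the force, the opening and the grip force at its end, in the units of the state.
- arm.observe(): the state, without advancing time (a new reading comes with each control period).
- arm.get_image(name): name is "scene" or "side" or "wrist"; returns a dict with "pixels" (480x640x3 uint8, red, green, blue), "intrinsics" (3x3 intrinsics, pixels), "k1" (the pictures are not rectified: a ray, as slopes to the right and down, at radius r is drawn at 1 + k1 r^2 times it, then the intrinsics apply), "rvec" (rotation vector, rad) and "tvec" (3), from world to camera coordinates, as OpenCV has them; the wrist camera has in their place "mount" (4x4, takes a point from camera to tool coordinates, whose origin is the TCP and whose axes are the flange's). Camera axes: x right, y down, z forward; pixel columns grow to the right and rows downward; lengths in m; the calibration is good to about 2 mm. A picture is of the moment at which its call begins: read the wrist's pose just before it. There is no depth.
- arm.sign_off(): hands the job in; it is judged then, once.
The state is a dict: "clock": time; "joints": joint angles; "dq": joint speeds; "joint_efforts": joint torques, N m; "position": TCP position; "ee_rot": TCP orientation; "force": force on the tool from outside, world axes, zero at the start; "ft_torque": the same for the moment, N m; "width": opening from 0.0 (shut) to 1.0 (fully open); "gripper_force": force on a finger pad.
Only numpy, scipy, OpenCV 4.12 (cv2) and the standard library are available. Lean on these libraries where they do the work, as an engineer would, in place of code of your own. Each camera call takes 0.05 s, during which the arm holds its last target. There are 200 camera calls.

TASK

The label printer's supply on the packing desk has tripped. Lift the yellow hatch of the grey power console off its recessed seat and slide it along its channels until it lies flat on the parking deck beside, against or near the far stops, with the well wholly open. Then press the red reset button in the well fully down and let it come back, leaving the hatch open and the scanner, marker, label roll and mug around the console where they are.

Things in the scene. Friction and masses are not known exactly. Their poses are not given: they have to be found in the camera images.
- console: Fixed grey power console, 150 mm (its x) by 284 mm (its y), 86 mm high; origin on the desk under its middle, z up. A channel along its y guides the hatch from the well (+y half) to the parking deck (-y half). Walls 130 mm apart carry inward aluminium lips 82 to 86 mm above the desk with a 110 mm wide slot (x) between. End walls 60 mm high; small black corner stops at both ends.
- well_mouth (a point): Centre of the well's mouth, at deck height (console frame 0, +66, 60 mm). The hatch starts here in a recess 10 mm deep, y from 4 to 128 mm, resting on a ledge 50 mm above the desk, its top flush with the deck; it must rise over 10 mm to clear the deck's edge and meets the lips at 22 mm. Opening below it: 108 mm (x) by 104 mm (y), 50 mm deep.
- deck_centre (a point): Centre of the hatch's parking place on the flat deck with dark cross stripes, 60 mm above the desk (console frame 0, -66, 60 mm). The deck runs in y from -134 to 4 mm; the corner stops end the hatch's slide when its middle is at y = -70 mm.
- hatch_handle (a point): Centre of the black handle bar on the yellow hatch (loose, 0.25 to 0.6 kg; plate 124 x 120 x 10 mm, its middle under the bar). The bar lies along x: 90 mm long, 14 mm wide, 12 mm high, 26 mm of air under it, a 10 mm post at either end. This point is 42 mm above the plate's underside: 92 mm above the desk when seated, 102 mm when on the deck. Axes as the console's at the start.
- reset_button (a joint): travel of the red reset button: 0 m when up, 0.008 when fully down; sprung, 1.2 N to start it and 4 N fully down; comes back when let go
- reset_button_top (a point): centre of the top face of the round red button, 44 mm across, standing in a black collar 60 mm across in the middle of the well (console frame x = 0, y = +66 mm); its top is 34 mm above the desk, 26 mm below the deck, when up; pressed straight down; hidden under the hatch at the start
- scanner: grey and white hand-held barcode scanner lying on its side, 100 x 150 mm, 38 mm high, on the desk beyond the console; bystander; origin at its underside
- marker: orange and green marker pen lying on the desk on the robot's side of the console, 135 mm long, 22 mm thick; bystander; origin at its underside
- label_roll: roll of white labels standing on its flat end by the console's +y end, 90 mm across, 60 mm high; bystander; origin at its underside
- mug: blue mug by the console's -y end, 76 mm across, 85 mm high; bystander; origin at its underside
There are look-alikes about, which are no part of the job. Of the things shaped like the part that bears hatch_handle, the yellow one is meant.

How it is judged:
On the way, in this order (a step that is already met when the one before it is completed fails the run):
1. the hatch lies flat on the parking deck, the well wholly open (y of hatch_handle in the frame of console below -0.05 m and z of hatch_handle in the frame of console between 0.098 and 0.106 m and angle between hatch_handle's own z axis and vertical below 0.05 rad), for 0.2 s.
2. the reset button is pressed fully down, the hatch still parked (all of step 1 and value of joint reset_button above 0.006 m), for 0.05 s.
At the end, for the whole second after the job is handed in: The hatch lies flat on the parking deck (handle beyond y = -50 mm in the console's frame, its height within 4 mm of lying on the deck, tilt under 0.05 rad) and the button, pressed at least 6 of its 8 mm after the hatch was parked, is up again (within 1.5 mm) (all of step 1 and value of joint reset_button below 0.0015 m); the robot touches nothing.
It fails at once if the scanner, marker, label roll or mug is moved by more than 40 mm (distance of any of scanner, marker, label_roll, mug from where it was at the start of the episode above 0.04 m).
It also fails if it takes over 45 s, if anything falls off the work surface, if the arm or the gripper's body presses on something with over 40 N, if the wrist force passes 120 N, or if a joint passes its speed limit or range.

## Working session

There is one attempt and no reset: what is moved stays moved. The work goes in short steps, Python scripts to look and compute and a tool call to move; the robot and the scene stay as the last step left them, time stands still between calls to the robot, and variables do not carry over. Pictures are saved under pics/ and viewed, at most 10 in all, crops included, and the job is handed in when it is done.

Besides the shell and the picture viewer there is one more tool, called as a command line: name --pt "numbers of a row" for each row, then --argument value for the rest. drive_tool: Moves the arm, as the interface text tells. Its arguments: {"type":"object","properties":{"targets":{"type":"array"},"force":{"type":"number"}},"required":["targets"]}

```bash
mkdir -p pics; ls
python3 - <<'E'
from cell import arm
import cv2,numpy as np
s=arm.observe();print(s)
ims=[]
for n in("scene","side"):
    i=arm.get_image(n);cv2.imwrite(f"pics/{n}0.png",i["pixels"][:,:,::-1])
    print(n,i["intrinsics"],i["k1"],i["rvec"],i["tvec"])
    np.savez(f"{n}.npz",K=i["intrinsics"],k1=i["k1"],r=i["rvec"],t=i["tvec"])
E
```

```text
pics
{'clock': 0.0, 'joints': array([-1.36359201,  0.43521383,  0.02497892,  1.5740991 , -0.01158261,
        1.13398636, -0.07509319]), 'dq': array([ 0.00065868, -0.00105996,  0.00091065, -0.00042055,  0.00015308,
        0.00110525,  0.00057851]), 'joint_efforts': array([-1.10776659e-04, -6.67859674e+01,  9.85166989e-01, -3.14465618e+01,
       -6.04254333e-02,  4.30703082e-02,  1.75235623e-04]), 'position': array([0.19045347, 0.59474112, 0.22594995]), 'ee_rot': array([-4.84777668e-01, -3.10388074e+00,  2.45011580e-03]), 'force': array([-0.22252987, -0.00564395,  0.79300745]), 'ft_torque': array([-0.04087927, -0.01789068,  0.01750226]), 'gripper_force': 0.0, 'width': 0.9987880058124236}
scene [[587.01179859   0.         314.61893007]
 [  0.         587.01179859 237.18707065]
 [  0.           0.           1.        ]] 0.005524444428345754 [ 2.03613942  1.3982512  -0.55500671] [-0.25777345 -0.30900862  1.53050485]
side [[505.61767077   0.         317.67759862]
 [  0.         505.61767077 234.57060142]
 [  0.           0.           1.        ]] -0.0393679570202748 [ 2.15122114 -0.863919    0.41408763] [-0.36724263  0.34027703  0.72300701]
```

View pics/scene0.png

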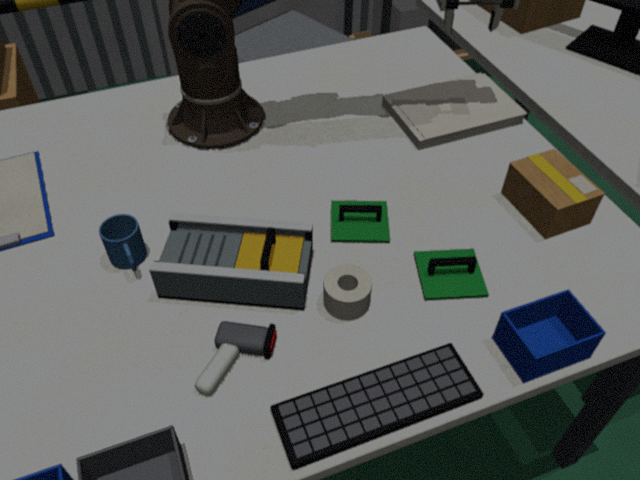

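View pics/side0.png

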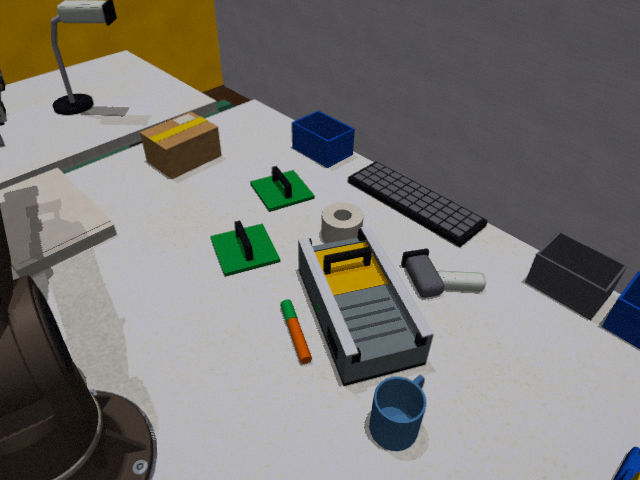

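The scene view shows the console at about (155–312, 220–305), with the yellow hatch on its right half and the handle at (268,250). The side view shows the console at (300–430, 235–380) and the handle at (347,258). I'll enlarge both.

Run:
```python
import cv2
a=cv2.imread("pics/scene0.png")[205:315,145:325];cv2.imwrite("pics/sc.png",cv2.resize(a,None,fx=4,fy=4,interpolation=cv2.INTER_CUBIC))
a=cv2.imread("pics/side0.png")[230:380,290:440];cv2.imwrite("pics/si.png",cv2.resize(a,None,fx=4,fy=4,interpolation=cv2.INTER_CUBIC))
```

```text
(no output)
```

View pics/sc.png

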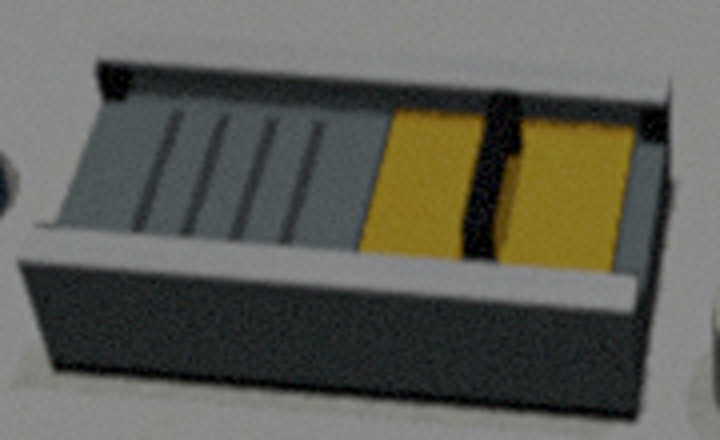

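View pics/si.png

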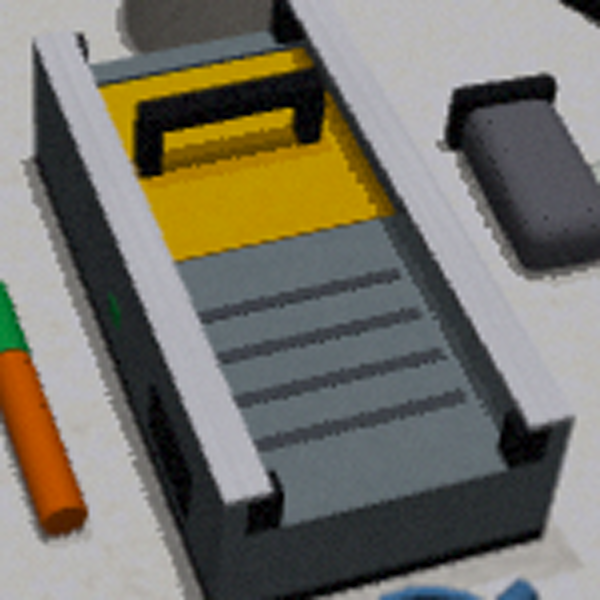

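The console corners, lips and handle are clear in both crops. I'll fit x, y and yaw from the corner pixels.

```bash
cat > h.py <<'E'
import numpy as np,cv2
from scipy.spatial.transform import Rotation as R
def proj(P,n):
    c=np.load(n+".npz");return cv2.projectPoints(np.array(P,float),c["r"],c["t"],c["K"],np.array([float(c["k1"]),0,0,0]))[0][:,0]
def w(P,q):
    c,s=np.cos(q[2]),np.sin(q[2]);P=np.array(P,float)
    return np.c_[q[0]+c*P[:,0]-s*P[:,1],q[1]+s*P[:,0]+c*P[:,1],P[:,2]]
E
python3 - <<'E'
from h import *
from scipy.optimize import least_squares
A=[(75,-142,86,22,262),(75,142,86,636,308),(75,-142,0,57,370),(75,142,0,635,418),(-75,-142,86,98,62),(-75,142,86,670,80)]
B=[(-75,-142,86,228,500),(-75,142,86,35,40),(75,-142,86,572,420),(75,-142,0,543,537),(-55,-142,86,272,487),(55,-142,86,530,432)]
A,B=np.array(A,float),np.array(B,float)
ua=(A[:,3:]+.5)/4-.5+[145,205];ub=(B[:,3:]+.5)/4-.5+[290,230]
f=lambda q:np.r_[(proj(w(A[:,:3]/1e3,q),"scene")-ua),(proj(w(B[:,:3]/1e3,q),"side")-ub)].ravel()
for x0 in([.6,0,0],[.6,.2,.3]):
    r=least_squares(f,x0,loss="soft_l1");print(r.x,r.cost);print(r.fun.reshape(-1,2).round(1).tolist())
q=r.x;np.save("q.npy",q);print(np.degrees(q[2]),w([[0,.066,.092],[0,-.066,.06],[0,.066,.034]],q))
hd=w([[-.045,.059,.098],[.045,.059,.098],[.045,.073,.098],[-.045,.073,.098]],q)
print((proj(hd,"scene")-[145,205])*4,(proj(hd,"side")-[290,230])*4)
from cell import arm
s=arm.observe();print(R.from_rotvec(s["ee_rot"]).as_matrix().round(3))
E
```

```text
[ 0.52523589 -0.08985932 -0.47091016] 17.04519181149729
[[-1.9, -0.6], [-0.8, 0.3], [-1.2, 0.9], [0.4, 1.1], [1.4, -8.2], [-0.2, -2.4], [-0.7, 0.3], [-1.3, -1.1], [0.8, -1.9], [-0.2, 0.0], [0.5, 0.5], [0.1, -2.1]]
[ 0.52523589 -0.08985933 -0.47091017] 17.045191811495464
[[-1.9, -0.6], [-0.8, 0.3], [-1.2, 0.9], [0.4, 1.1], [1.4, -8.2], [-0.2, -2.4], [-0.7, 0.3], [-1.3, -1.1], [0.8, -1.9], [-0.2, 0.0], [0.5, 0.5], [0.1, -2.1]]
-26.981165111899283 [[ 0.55517993 -0.03104305  0.092     ]
 [ 0.49529185 -0.1486756   0.06      ]
 [ 0.55517993 -0.03104305  0.034     ]]
[[489.16090498  83.39882383]
 [457.53106109 225.01772804]
 [487.96939616 227.39213356]
 [517.98263989  85.51477062]] [[139.74104105 117.23318994]
 [323.20928474  79.8571804 ]
 [312.2279001   60.59289442]
 [130.48114458  97.12685767]]
[[-0.952  0.305 -0.   ]
 [ 0.305  0.952 -0.001]
 [-0.    -0.001 -1.   ]]
```

drive_tool --pt "0 0 -0.4 0.6 -1.0 0 1" --pt "0 0 -0.8 1.2 -2.0 0 1" --pt "0 0 -1.2 1.8 -3.0 0 1" --pt "0 0 -1.6 2.4 -4.1 0 1" --pt "0 0 -1.84 3.0 -5.15 0 1"

```text
clock: 0.6
position: [0.3111, 0.3871, 0.2265]
ee_rot: [-0.734, -3.054, 0.001]
force: [0.7, 0.7, 0.1]
width: 1.001
gripper_force: 0.0
```

drive_tool --pt "0 0 0 0.6 -1.0 0 1" --pt "0 0 0 1.2 -2.05 0 1" --pt "0 0 0 1.8 -3.1 0 1" --pt "0 0 0 2.4 -4.15 0 1" --pt "0 0 0 3.0 -5.2 0 1"

```text
clock: 1.1
position: [0.431, 0.1793, 0.2267]
ee_rot: [-0.732, -3.055, -0.0]
force: [1.2, 0.8, -0.2]
width: 0.999
gripper_force: 0.0
```

drive_tool --pt "0 0 0 0.6 -1.0 0 1" --pt "0 0 0 1.2 -2.0 0 1" --pt "0 0 0 1.8 -3.1 0 1" --pt "0 0 0 2.4 -4.15 0 1" --pt "0 0 0 3.0 -5.0 0 1"

```text
clock: 1.6
position: [0.551, -0.0217, 0.2267]
ee_rot: [-0.734, -3.054, 0.001]
force: [0.2, -0.1, 1.1]
width: 1.0
gripper_force: 0.0
```

Run:
```python
from h import *
from cell import arm
from scipy.optimize import least_squares
A=[(75,-142,86,22,262),(75,142,86,636,308),(75,-142,0,57,370),(75,142,0,635,418)]
B=[(-75,-142,86,228,500),(-75,142,86,35,40),(75,-142,86,572,420),(75,-142,0,543,537),(-55,-142,86,272,487),(55,-142,86,530,432)]
A,B=np.array(A,float),np.array(B,float)
ua=(A[:,3:]+.5)/4-.5+[145,205];ub=(B[:,3:]+.5)/4-.5+[290,230]
f=lambda q:np.r_[(proj(w(A[:,:3]/1e3,q),"scene")-ua),(proj(w(B[:,:3]/1e3,q),"side")-ub)].ravel()
r=least_squares(f,[.52,-.09,-.47],loss="soft_l1");q=r.x;np.save("q.npy",q);print(q,r.fun.reshape(-1,2).round(1).tolist());print(np.degrees(q[2]),w([[0,.066,.092]],q))
s=arm.observe();i=arm.get_image("wrist");print(s["clock"],s["position"],s["ee_rot"],s["force"])
cv2.imwrite("pics/w1.png",i["pixels"][:,:,::-1]);np.savez("wrist.npz",K=i["intrinsics"],k1=i["k1"],M=i["mount"],p=s["position"],r=s["ee_rot"]);print(i["mount"],i["intrinsics"],i["k1"])
```

```text
[ 0.52479316 -0.08958272 -0.469895  ] [[-1.8, -0.8], [-0.6, -0.0], [-1.1, 0.8], [0.5, 0.9], [-0.9, 0.3], [-1.6, -1.1], [0.5, -2.0], [-0.5, 0.0], [0.2, 0.5], [-0.1, -2.1]]
-26.92300040651903 [[ 0.55467747 -0.03073607  0.092     ]]
1.6 [ 0.55097057 -0.02165117  0.22665004] [-7.34359719e-01 -3.05445522e+00  7.98450508e-04] [ 0.24936858 -0.05638426  1.13971335]
[[ 2.59671747e-04 -9.54929136e-01 -2.96833753e-01  7.95557946e-02]
 [ 9.99999867e-01  1.15967849e-04  5.01730794e-04  4.35514212e-04]
 [-4.44694182e-04 -2.96833844e-01  9.54929040e-01 -1.58267986e-01]
 [ 0.00000000e+00  0.00000000e+00  0.00000000e+00  1.00000000e+00]] [[411.43613371   0.         331.11941832]
 [  0.         411.43613371 239.11367149]
 [  0.           0.           1.        ]] 0.018348705374217456
```

View pics/w1.png

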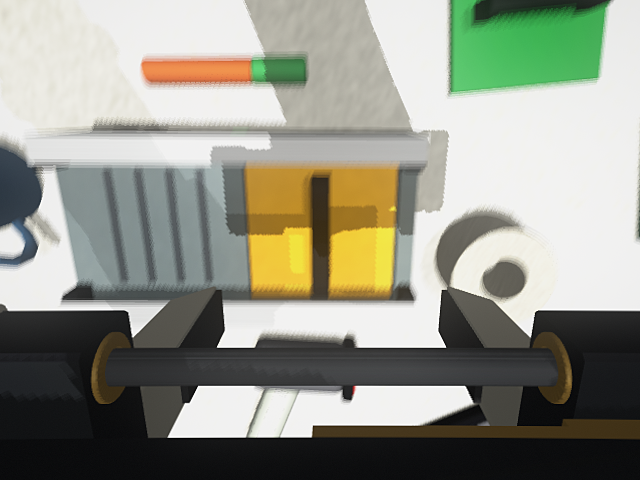

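The wrist view shows the black bar from (320,175) to (319,298) on the yellow plate (u 246–396). I'll intersect these points with their known heights.

```bash
cat >> h.py <<'E'
def wray(uv,z,f="wrist.npz"):
    c=np.load(f);n=cv2.undistortPoints(np.array(uv,float)[:,None],c["K"],np.array([float(c["k1"]),0,0,0]))[:,0]
    Rt=R.from_rotvec(c["r"]).as_matrix();M=c["M"];o=Rt@M[:3,3]+c["p"]
    d=np.c_[n,np.ones(len(n))]@(Rt@M[:3,:3]).T
    return o+d*((np.array(z)-o[2])/d[:,2])[:,None]
def cons(P,q):
    P=np.array(P);c,s=np.cos(q[2]),np.sin(q[2]);d=P[:,:2]-q[:2];return np.c_[c*d[:,0]+s*d[:,1],-s*d[:,0]+c*d[:,1],P[:,2]]
E
python3 - <<'E'
from h import *
q=np.load("q.npy")
P=wray([(320,175),(319,298),(246,165),(246,300),(395,165),(393,300)],[.098,.098,.06,.06,.06,.06])
print(P.round(4),cons(P,q).round(4))
E
```

```text
[[ 0.5146 -0.0112  0.098 ]
 [ 0.5975 -0.0552  0.098 ]
 [ 0.486  -0.0627  0.06  ]
 [ 0.586  -0.1217  0.06  ]
 [ 0.5389  0.0412  0.06  ]
 [ 0.6439 -0.0083  0.06  ]] [[-0.0445  0.0653  0.098 ]
 [ 0.0493  0.0636  0.098 ]
 [-0.0468  0.0064  0.06  ]
 [ 0.0691 -0.0009  0.06  ]
 [-0.0466  0.123   0.06  ]
 [ 0.0693  0.1264  0.06  ]]
```

drive_tool --pt "0 0 0 0.1 -0.26 -1.0 1" --pt "0 0 0 0.1 -0.26 -2.0 1" --pt "0 0 0 0.1 -0.26 -2.9 0.7" --pt "0 0 0 0.1 -0.26 -3.5 0.7" --pt "0 0 0 0.1 -0.26 -3.84 0.7"

```text
clock: 2.15
position: [0.5531, -0.029, 0.0708]
ee_rot: [-0.731, -3.052, 0.002]
force: [1.2, 0.4, 0.7]
width: 0.787
gripper_force: 0.0
```

drive_tool --pt "0 0 0 0 0 0 0" --pt "0 0 0 0 0 0 0" --pt "0 0 0 0 0 0 0" --pt "0 0 0 0 0 0 0" --pt "0 0 0 0 0 0 0" --force 30

```text
clock: 2.65
position: [0.5551, -0.0291, 0.074]
ee_rot: [0.732, 3.054, 0.001]
force: [0.2, 0.1, 0.0]
width: 0.351
gripper_force: 0.0
```

drive_tool --pt "0 0 0 0 0 0 0" --pt "0 0 0 0 0 0 0" --pt "0 0 0 0 0 0 0" --pt "0 0 0 0 0 0 0" --pt "0 0 0 0 0 0 0"

```text
clock: 3.15
position: [0.5544, -0.0298, 0.0734]
ee_rot: [-0.733, -3.055, 0.001]
force: [-2.8, -2.8, 5.8]
width: 0.148
gripper_force: 30.0
```

drive_tool --pt "0 0 0 0 0 0.13 0" --pt "0 0 0 0 0 0.26 0" --pt "0 0 0 0 0 0.4 0" --pt "0 0 0 0 0 0.4 0"

```text
clock: 3.55
position: [0.5551, -0.0289, 0.0899]
ee_rot: [0.731, 3.054, 0.001]
force: [-0.3, 0.2, -5.4]
width: 0.146
gripper_force: 30.0
```

drive_tool --pt "0 0 0 -0.15 -0.3 0 0" --pt "0 0 0 -0.34 -0.67 0 0" --pt "0 0 0 -0.53 -1.04 0 0" --pt "0 0 0 -0.72 -1.42 0 0"

```text
clock: 3.95
position: [0.5245, -0.088, 0.089]
ee_rot: [-0.734, -3.054, 0.001]
force: [0.6, 0.0, -5.2]
width: 0.148
gripper_force: 30.0
```

Run:
```python
from h import *
from cell import arm
s=arm.observe();print(cons([s["position"]],np.load("q.npy")),s["force"],s["position"])
```

```text
[[-0.00098251  0.00128338  0.08903024]] [ 0.58817441  0.00979615 -5.21703849] [ 0.52449824 -0.08799357  0.08903024]
```

drive_tool --pt "0 0 0 -0.19 -0.38 0 0" --pt "0 0 0 -0.38 -0.76 0 0" --pt "0 0 0 -0.57 -1.14 0 0" --pt "0 0 0 -0.76 -1.49 0 0" --pt "0 0 0 -0.76 -1.49 0 0"

```text
clock: 4.45
position: [0.4935, -0.1489, 0.0893]
ee_rot: [-0.739, -3.053, 0.002]
force: [0.4, 0.1, -5.4]
width: 0.146
gripper_force: 30.0
```

Run:
```python
from h import *
from cell import arm
s=arm.observe();print(cons([s["position"]],np.load("q.npy")),s["force"],s["position"])
```

```text
[[-0.00103541 -0.06699778  0.08926514]] [ 0.44649644  0.13033527 -5.36992418] [ 0.49353386 -0.14885017  0.08926514]
```

drive_tool --pt "0 0 0 0 0 -0.08 0" --pt "0 0 0 0 0 -0.15 0" --pt "0 0 0 0 0 -0.15 0"

```text
clock: 4.75
position: [0.4957, -0.1451, 0.0833]
ee_rot: [0.731, 3.055, 0.001]
force: [-2.8, -0.7, 2.2]
width: 0.148
gripper_force: 30.0
```

drive_tool --pt "0 0 0 0 0 0 0.5" --pt "0 0 0 0 0 0 0.5" --pt "0 0 0 0 0 0 0.5" --pt "0 0 0 0 0 0 0.5" --pt "0 0 0 0 0 0 0.5"

```text
clock: 5.25
position: [0.4955, -0.1455, 0.0831]
ee_rot: [0.732, 3.055, 0.0]
force: [-0.5, 0.2, 1.1]
width: 0.487
gripper_force: 0.0
```

drive_tool --pt "0 0 0 0 0 0.5 0.5" --pt "0 0 0 0 0 1.5 0.5" --pt "0 0 0 0 0 2.5 0.5" --pt "0 0 0 0 0 3.3 0.0" --pt "0 0 0 0.4 0.8 3.5 0.0"

```text
clock: 5.75
position: [0.5116, -0.1184, 0.2273]
ee_rot: [0.743, 3.046, -0.002]
force: [0.4, -0.4, -0.1]
width: 0.375
gripper_force: 0.0
```

drive_tool --pt "0 0 0 0.5 0.9 0 0" --pt "0 0 0 1.05 2.05 0 0" --pt "0 0 0 1.05 2.05 0 0" --pt "0 0 0 1.05 2.05 0 0" --pt "0 0 0 1.05 2.05 0 0" --force 30

```text
clock: 6.25
position: [0.5529, -0.0327, 0.223]
ee_rot: [-0.734, -3.054, 0.001]
force: [-0.4, -0.2, 0.0]
width: 0.005
gripper_force: 0.0
```

Run:
```python
from h import *
from cell import arm
s=arm.observe();i=arm.get_image("wrist");q=np.load("q.npy");print(s["clock"],s["position"],s["ee_rot"],s["force"],s["width"],cons([s["position"]],q),w([[0,.066,.034]],q))
cv2.imwrite("pics/w2.png",i["pixels"][:,:,::-1]);np.savez("wrist.npz",K=i["intrinsics"],k1=i["k1"],M=i["mount"],p=s["position"],r=s["ee_rot"])
```

```text
6.25 [ 0.55287373 -0.03271753  0.22302199] [-7.33843410e-01 -3.05432787e+00  1.17412404e-03] [-0.36325681 -0.23569906  0.02129839] 0.005309766874673246 [[-0.00071106  0.06341659  0.22302199]] [[ 0.55467747 -0.03073607  0.034     ]]
```

View pics/w2.png

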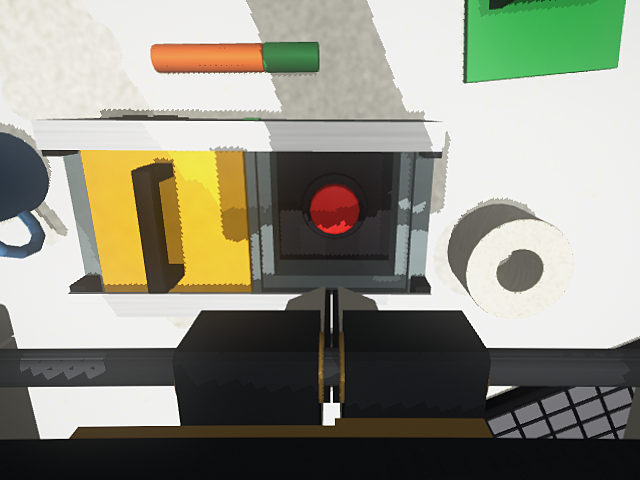

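The hatch lies flat on the deck, with its handle at about (155,228). The well is open and the red button is centred near (334,210).

Run:
```python
from h import *
q=np.load("q.npy")
P=wray([(334,209),(152,168),(160,285),(246,150),(252,293)],[.034,.108,.108,.07,.07])
print(P.round(4),cons(P,q).round(4))
```

```text
[[ 0.5552 -0.0306  0.034 ]
 [ 0.4608 -0.1175  0.108 ]
 [ 0.5328 -0.1599  0.108 ]
 [ 0.4781 -0.0649  0.07  ]
 [ 0.5802 -0.1194  0.07  ]] [[ 0.0004  0.0664  0.034 ]
 [-0.0445 -0.0539  0.108 ]
 [ 0.039  -0.059   0.108 ]
 [-0.0528  0.0009  0.07  ]
 [ 0.0629 -0.0015  0.07  ]]
```

drive_tool --pt "0 0 0 0.05 0.05 -1.0 0" --pt "0 0 0 0.05 0.05 -2.0 0" --pt "0 0 0 0.05 0.05 -3.0 0" --pt "0 0 0 0.05 0.05 -4.0 0" --pt "0 0 0 0.05 0.05 -4.6 0"

```text
clock: 6.8
position: [0.5535, -0.0312, 0.0367]
ee_rot: [-0.735, -3.052, 0.002]
force: [0.6, 0.7, 0.1]
width: 0.004
gripper_force: 0.0
```

drive_tool --pt "0 0 0 0 0 -0.13 0" --pt "0 0 0 0 0 -0.25 0" --pt "0 0 0 0 0 -0.33 0" --pt "0 0 0 0 0 -0.33 0"

```text
clock: 7.2
position: [0.5558, -0.0303, 0.0269]
ee_rot: [0.733, 3.053, 0.0]
force: [-1.3, -2.0, 4.3]
width: 0.002
gripper_force: 1.8
```

drive_tool --pt "0 0 0 0 0 -0.04 0" --pt "0 0 0 0 0 -0.06 0" --pt "0 0 0 0 0 -0.06 0"

```text
clock: 7.5
position: [0.5562, -0.0301, 0.0259]
ee_rot: [0.733, 3.053, 0.001]
force: [-7.4, -2.1, 23.0]
width: 0.003
gripper_force: 11.3
```

Fully bottomed (23 N). Retracting.

drive_tool --pt "0 0 0 0 0 0.4 0" --pt "0 0 0 0 0 1.4 0" --pt "0 0 0 0 0 2.4 0" --pt "0 0 0 0 0 3.4 0" --pt "0 0 0 0 0 4.4 0"

```text
clock: 8.0
position: [0.5557, -0.0292, 0.2021]
ee_rot: [0.731, 3.053, 0.002]
force: [0.5, -0.1, -0.1]
width: 0.005
gripper_force: 0.0
```

drive_tool --pt "0 0 0 0 0 0.5 0" --pt "0 0 0 0 0 0.5 0" --pt "0 0 0 0 0 0.5 0" --pt "0 0 0 0 0 0.5 0" --pt "0 0 0 0 0 0.5 0"

```text
clock: 8.5
position: [0.5547, -0.0294, 0.2184]
ee_rot: [-0.732, -3.053, 0.001]
force: [-0.0, 0.2, -0.3]
width: 0.004
gripper_force: 0.0
```

Run:
```python
from cell import arm
import cv2
i=arm.get_image("wrist");s=arm.observe();print(s["position"],s["force"]);cv2.imwrite("pics/w3.png",i["pixels"][:,:,::-1])
```

```text
[ 0.55483863 -0.02949854  0.2184962 ] [ 0.74988862 -0.65063276 -0.11428928]
```

View pics/w3.png

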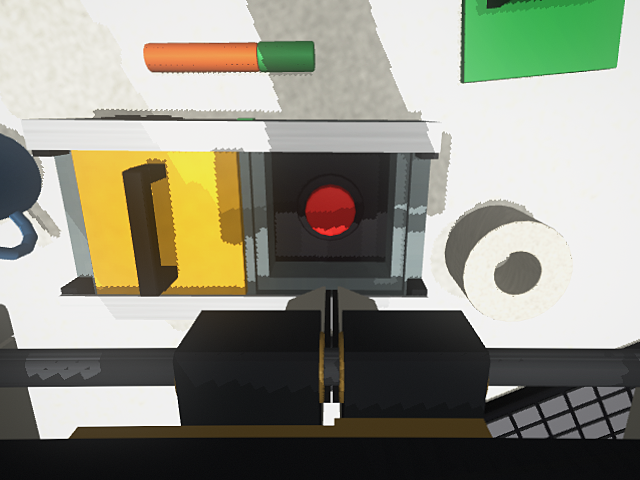

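The hatch is still parked (handle near (148,230)), the button at (330,211) is up, the neighbours are unmoved and the robot is clear. Handing in.

```bash
python3 -c "
from cell import arm
print(arm.sign_off())"
```

```text
the job is handed in; nothing more can be done
None
```

The yellow hatch is parked flat on the deck with the well open, the reset button was pressed fully down and came back up, and the job is handed in at about 8.6 s; the sign-off gave no verdict.

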